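# Fit the right casting flask on its sprue base

## Task

Of the three steel casting flasks standing on the jeweller's bench, choose the one whose size fits the round rubber sprue base, and stand it upright on the base, over the cone and fully down inside the raised rim. Leave the other two flasks standing where they are, and let go of the one you placed.

Things in the scene. Friction and masses are not known exactly. Their poses are not given: they have to be found in the camera images.
- flask_a: Casting flask: a plain steel tube with small dark perforations, open at both ends, standing upright and loose on the bench. Outer diameter 38 mm, wall 3 mm (inner diameter 32 mm), height 70 mm, about 155 g. Origin: centre of its lower rim; z along the tube's axis, up.
- flask_b: Casting flask: a plain steel tube with small dark perforations, open at both ends, standing upright and loose on the bench. Outer diameter 50 mm, wall 3 mm (inner diameter 44 mm), height 70 mm, about 210 g. Origin: centre of its lower rim; z along the tube's axis, up.
- flask_c: Casting flask: a plain steel tube with small dark perforations, open at both ends, standing upright and loose on the bench. Outer diameter 64 mm, wall 3 mm (inner diameter 58 mm), height 70 mm, about 270 g. Origin: centre of its lower rim; z along the tube's axis, up.
- sprue_base: Grey rubber disc fixed to the bench, 72 mm across. Flat floor 6 mm above the bench, ringed by a rim 11 mm high, inner diameter 58 mm. Central boss 36 mm in diameter up to 16 mm above the bench, then a cone narrowing to 10 mm across at 36 mm. The right flask fits over the boss and inside the rim, standing on the floor; others hang up on cone or rim. Origin: centre of underside; z up.
Things that resemble listed ones, but are neither listed nor needed, are in the scene too. Leave any yellow look-alike of the sprue_base alone. Leave any red look-alike of the flask_b alone.

How it is judged:
At the end, for the whole second after the job is handed in: The 50 mm flask stands at rest on the sprue base, the same way up as it started: its axis within 10 mm of the base's, upright within 10 degrees, its lower rim within 3.5 mm of the base's floor. The other two flasks stand upright within 30 mm of where they started (horizontal distance between flask_b and sprue_base below 0.01 m and z of flask_b in the frame of sprue_base between 0.002 and 0.0095 m and angle between flask_b's own z axis and vertical below 0.17 rad and linear speed of flask_b below 0.02 m/s and distance of each of flask_a, flask_c from where it was at the start of the episode below 0.03 m and angle between each of flask_a, flask_c's own z axis and vertical below 0.2 rad); the robot touches nothing.
It fails at once if one of the other two flasks is moved more than 30 mm or tipped over (more than 20 degrees) ((distance of flask_a from where it was at the start of the episode above 0.03 m or angle between flask_a's own z axis and vertical above 0.35 rad) or (distance of flask_c from where it was at the start of the episode above 0.03 m or angle between flask_c's own z axis and vertical above 0.35 rad)).
It also fails if it takes over 45 s, if anything falls off the work surface, if the arm or the gripper's body presses on something with over 40 N, if the wrist force passes 120 N, or if a joint passes its speed limit or range.

## Robot

A 7-joint arm with a two-finger parallel gripper is mounted at the origin on the work surface. World frame = base frame: x ahead of the robot, y to its left, z up, the work surface at z = 0. Lengths are in m, angles in rad, forces in N, time in s.
With the tool pointing down it reaches from about 0.425 to 0.875 m from the base axis. Payload 8.4 kg.
Tool frame: the origin (TCP) lies midway between the tips of the shut fingers; the grasp point (between the pads) lies arm.grip_point_offset behind it (arm.grip_point_offset is the distance from the TCP to the grasp point, in m); z points along the fingers, y is the line along which they close (so a half turn about z gives the same grasp; the last joint's range is limited). The gripper opens to 87 mm and grips with 3 to 60 N. Pads are 19 mm wide; open, the fingers measure 117 mm over their backs; the gripper's body (75 mm by 190 mm) begins 51 mm behind the grasp point.
Start: joints at [-1.281, 0.333, 0.04, 1.465, -0.013, 1.343, -0.059], TCP at [0.246, 0.601, 0.223] pointing down, gripper open.
Joint ranges: [-2.58, 2.58], [-0.38, 2.09], [-1.3, 1.39], [0.25, 2.4], [-1.5, 4.64], [0.08, 2.09], [-2.65, 2.65]. Speed limits (rad/s): [2.22, 2.22, 2.79, 2.79, 3.14, 3.14, 3.14].

## Interface

Orientations are given as a rotation vector (axis times angle).
In Python, from bench import get_obs, snapshot, camera_params, arm gives the robot as it stands. The module is installed in compiled form; this text tells all that it offers.
- The arm moves only by the tool carry_out, never from a script. Its argument "targets" is a list of rows, each a list of 3 entries, a list of its own where there are three numbers: the shift along the tool's x, y, z in mm, then the turn, a rotation vector about the tool's x, y, z in degrees, then the opening, from -1 (shut) to 1 (fully open). A call has 1 to 8 rows; each row is the pose to reach, as a shift and turn from the pose commanded when the call began, along the tool's axes at that moment; what a row does not reach only later rows make up. A row lasts 1/10 s, in which the tool goes at most 50 mm and 8.59 degrees, less where a joint would pass 70% of its speed; a pose out of reach is approached as far as the arm can. A call with a gripper value outside its range is refused whole. The fingers move at their own pace and stop on an object; "newtons" is the grip in N (left out, the last holds). Time passes only in rows, so rows that repeat a pose let the fingers close. It gives the time, the measured TCP pose, the force, the opening and the grip force at its end, in the units of the state.
- get_obs(): the state, without advancing time (a new reading comes with each control period).
- snapshot(name): name is "side" or "top"; returns (picture, depth): 400x640x3 uint8, red, green, blue; 400x640 float32, m along the optical axis (not along the pixel's ray), 0 where there is no reading.
- camera_params(name): a dict with "fov_y" (degrees; the focal length in pixels is half the picture's height over the tangent of half this angle, whatever the lens; pixels are square), "cx", "cy" (the principal point, pixels), "distortion" ([k1, k2, p1, p2, k3] as OpenCV has them; the pictures are not rectified), "camera_from_world" (4x4, takes a point from world to camera coordinates). Camera axes: x right, y up, looking along -z (the intrinsics and any distortion apply to the point x, -y, -z); pixel columns grow to the right and rows downward; lengths in m; the calibration is good to about 2 mm. A picture is of the moment at which its call begins. camera_params takes no time and is no camera call.
- arm.job_done(): hands the job in; it is judged then, once.
The state is a dict: "clock": time; "joint_pos": joint angles; "joint_vel": joint speeds; "joint_efforts": joint torques, N m; "ee_pos": TCP position; "tcp_rot": TCP orientation; "ft_force": force on the tool from outside, world axes, zero at the start; "moment": the same for the moment, N m; "width": finger opening in m; "gripper_force": force on a finger pad.
Only numpy, scipy, OpenCV 4.12 (cv2) and the standard library are available. Lean on these libraries where they do the work, as an engineer would, in place of code of your own. Each camera call takes 0.05 s, during which the arm holds its last target. There are 200 camera calls.

## Working session

There is one attempt and no reset: what is moved stays moved. The work goes in short steps, Python scripts to look and compute and a tool call to move; the robot and the scene stay as the last step left them, time stands still between calls to the robot, and variables do not carry over. Pictures are saved under pics/ and viewed, at most 10 in all, crops included, and the job is handed in when it is done.

Besides the shell and the picture viewer there is one more tool, called as a command line: name --argument value ..., lists and objects as JSON in quotes. carry_out: Moves the arm, as the interface text tells. Its arguments: {"type":"object","properties":{"targets":{"type":"array"},"newtons":{"type":"number"}},"required":["targets"]}

```bash
mkdir -p pics
cat > h.py <<'E'
import numpy as np, cv2
from bench import get_obs, snapshot, camera_params, arm
def cam(n):
    p=camera_params(n); f=200/np.tan(np.radians(p['fov_y'])/2)
    K=np.array([[f,0,p['cx']],[0,f,p['cy']],[0,0,1]]); return K,np.array(p['distortion'],float),np.array(p['camera_from_world'])
def ray(n,uv):
    K,d,T=cam(n); q=cv2.undistortPoints(np.array(uv,float).reshape(-1,1,2),K,d).reshape(-1,2)
    v=np.c_[q[:,0],-q[:,1],-np.ones(len(q))]; R=T[:3,:3]; return -R.T@T[:3,3], v@R
def onplane(n,uv,z):
    o,v=ray(n,uv); return o+v*((z-o[2])/v[:,2])[:,None]
def cloud(n,depth):
    vv,uu=np.mgrid[0:400,0:640]; o,v=ray(n,np.c_[uu.ravel(),vv.ravel()])
    P=(o+v*depth.reshape(-1,1)).reshape(400,640,3); P[depth==0]=np.nan; return P
E
python3 - <<'E'
from h import *
o=get_obs(); print({k:np.round(v,3) for k,v in o.items()}, arm.grip_point_offset)
for n in('top','side'):
    im,d=snapshot(n); cv2.imwrite(f'pics/{n}0.png',im[:,:,::-1]); np.savez(f'{n}0.npz',im=im,d=d); K,D,T=cam(n); print(n,K[0,0],D,(d>0).mean(),-T[:3,:3].T@T[:3,3])
E
```

```text
{'clock': np.float64(0.0), 'joint_pos': array([-1.281,  0.334,  0.04 ,  1.466, -0.013,  1.343, -0.059]), 'joint_vel': array([ 0.001, -0.001, -0.   , -0.002,  0.   ,  0.002,  0.001]), 'joint_efforts': array([-0.0000e+00, -6.5637e+01,  1.3350e+00, -4.0381e+01, -6.0000e-02,
        4.5000e-02,  0.0000e+00]), 'ee_pos': array([0.246, 0.601, 0.222]), 'tcp_rot': array([-6.070e-01, -3.082e+00,  3.000e-03]), 'ft_force': array([-0.554, -0.246,  0.077]), 'moment': array([0.021, 0.022, 0.017]), 'gripper_force': np.float64(0.0), 'width': np.float64(0.087)} 0.0187
top 394.2687422996747 [-0.02469508  0.          0.          0.          0.        ] 0.9958828125 [0.48599733 0.01830451 0.79289642]
side 488.293342390872 [-0.14487213  0.          0.          0.          0.        ] 0.996203125 [0.33195934 0.6304051  0.62704939]
```

View pics/top0.png

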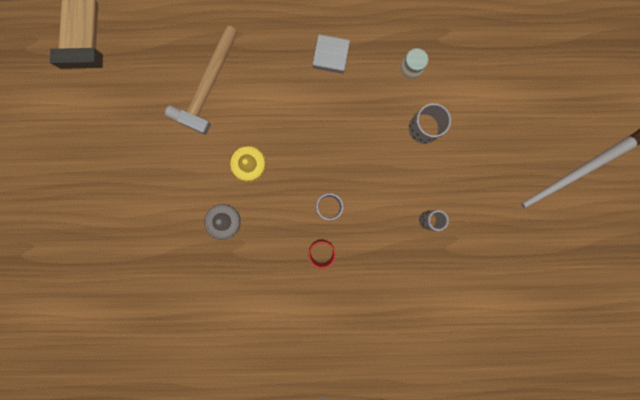

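View pics/side0.png

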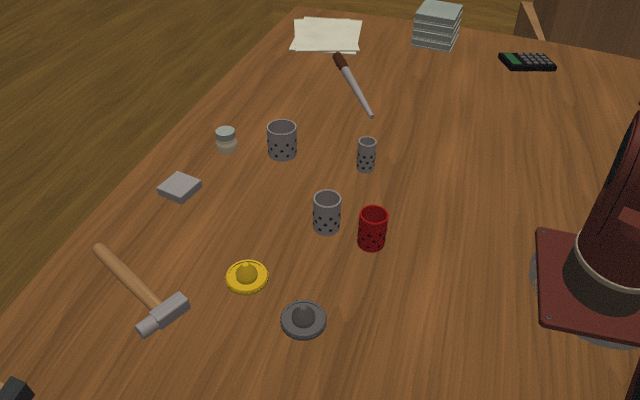

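Top view candidates: flasks are grey medium (330,207), red look-alike (322,253), grey large (432,121) and grey small (436,220). Bases are grey (222,221) and yellow (247,163). By the description I choose the grey medium flask and the grey base, with side views at (327,212) and (303,320). Next I'll measure both and check them in a crop.

Run:
```python
from h import *
for n,boxes in (('top',{'b':(330,207),'a':(436,220),'c':(432,121),'red':(322,253),'base':(222,221),'yel':(247,163)}),('side',{'b':(327,212),'base':(303,320),'red':(372,228)})):
    Z=np.load(f'{n}0.npz'); P=cloud(n,Z['d'])
    for k,(u,v) in boxes.items():
        r=28 if n=='top' else 36
        Q=P[v-r:v+r,u-r:u+r]; z=Q[...,2]
        base=k in('base','yel')
        lo,hi=(.008,.015) if base else (.064,.076)
        if base: m=(z>.005)&(z<.05)
        else: m=(z>lo)&(z<hi)
        m=m.astype(np.uint8)
        c,l,s,_=cv2.connectedComponentsWithStats(m); i=1+np.argmax(s[1:,4]); m=(l==i).astype(np.uint8)
        pts=max(cv2.findContours(m,0,cv2.CHAIN_APPROX_NONE)[0],key=len).reshape(-1,2)+[u-r,v-r]
        W=onplane(n,pts,.010 if base else .07)
        (cx,cy),R=cv2.minEnclosingCircle(W[:,:2].astype(np.float32))
        A=np.c_[2*W[:,:2],np.ones(len(W))]; s_=np.linalg.lstsq(A,(W[:,:2]**2).sum(1),rcond=None)[0]
        print(n,k,'ctr',np.round([cx,cy],4),'D',round(2*R,4),'lsq',s_[:2].round(4),round(2*np.sqrt(s_[2]+s_[0]**2+s_[1]**2),4),'zmax',np.nanmax(z).round(4),'npx',m.sum())
im=np.load('top0.npz')['im'][140:290,180:370,::-1]; cv2.imwrite('pics/crop0.png',cv2.resize(im,None,fx=4,fy=4,interpolation=cv2.INTER_CUBIC))
```

```text
top b ctr [ 0.5006 -0.0034] D 0.0493 lsq [ 0.5005 -0.0034] 0.0474 zmax 0.0718 npx 121
top a ctr [ 0.4717 -0.2024] D 0.0381 lsq [ 0.4717 -0.2024] 0.0364 zmax 0.0711 npx 113
top c ctr [ 0.658 -0.199] D 0.0646 lsq [ 0.658  -0.1994] 0.0614 zmax 0.0716 npx 201
top red ctr [0.4131 0.0125] D 0.0498 lsq [0.4129 0.0122] 0.048 zmax 0.0715 npx 139
top base ctr [0.4757 0.2089] D 0.0712 lsq [0.4754 0.209 ] 0.0689 zmax 0.0368 npx 710
top yel ctr [0.5906 0.157 ] D 0.0715 lsq [0.5909 0.1571] 0.0691 zmax 0.0386 npx 825
side b ctr [ 0.4972 -0.002 ] D 0.0582 lsq [ 0.4971 -0.0027] 0.0525 zmax 0.0725 npx 235
side base ctr [0.4721 0.2112] D 0.0742 lsq [0.4725 0.2109] 0.0709 zmax 0.0384 npx 1392
side red ctr [0.4082 0.0138] D 0.0589 lsq [0.4096 0.0131] 0.0526 zmax 0.073 npx 259
```

View pics/crop0.png

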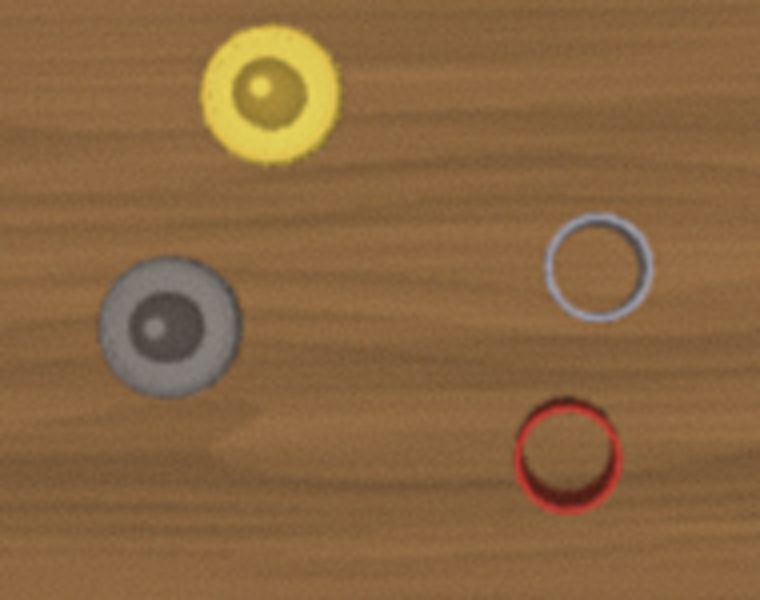

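The crop shows the grey medium flask at (600,267) and the grey base at (170,327). The red flask and yellow base are clearly different. The flask-to-base vector agrees in both views, about (-25, +213) mm. First move: go above flask_b. The present finger direction clears the red one, so no turn is needed.

carry_out --targets '[[[-30, -30, 0], [0, 0, 0], 1], [[-60, -60, 0], [0, 0, 0], 1], [[-90, -90, 0], [0, 0, 0], 1], [[-120, -120, 0], [0, 0, 0], 1], [[-150, -150, 0], [0, 0, 0], 1], [[-180, -180, 0], [0, 0, 0], 1], [[-210, -210, 0], [0, 0, 0], 1], [[-235, -235, 0], [0, 0, 0], 1]]' --newtons 20

```text
clock: 0.9
ee_pos: [0.3754, 0.2924, 0.2224]
tcp_rot: [-0.609, -3.082, 0.0]
ft_force: [1.0, 0.4, 0.2]
width: 0.0868
gripper_force: 0.0
```

carry_out --targets '[[[-30, -30, 0], [0, 0, 0], 1], [[-60, -60, 0], [0, 0, 0], 1], [[-90, -90, 0], [0, 0, 0], 1], [[-120, -120, 0], [0, 0, 0], 1], [[-150, -150, 0], [0, 0, 0], 1], [[-180, -180, 0], [0, 0, 0], 1], [[-205, -205, 30], [0, 0, 0], 1], [[-228, -228, 60], [0, 0, 0], 1]]'

```text
clock: 1.7
ee_pos: [0.5002, -0.0043, 0.1625]
tcp_rot: [0.608, 3.08, 0.002]
ft_force: [0.6, 0.6, -0.6]
width: 0.0871
gripper_force: 0.0
```

carry_out --targets '[[[0, 0, 0], [0, 0, 0], 1], [[0, 0, 0], [0, 0, 0], 1]]'

```text
clock: 1.9
ee_pos: [0.4987, -0.0031, 0.1618]
tcp_rot: [-0.609, -3.08, 0.002]
ft_force: [0.7, 1.1, 0.1]
width: 0.0872
gripper_force: 0.0
```

```bash
cat >> h.py <<'E'
from scipy.spatial.transform import Rotation as Ro
def togo(x,y,z):
    o=get_obs(); R=Ro.from_rotvec(o['tcp_rot']).as_matrix(); print('t',o['clock'],o['ee_pos'].round(4),'R',R.round(3).tolist(),'q',o['joint_pos'].round(2),'togo mm',(R.T@(np.array([x,y,z])-o['ee_pos'])*1000).round(1))
E
python3 - <<'E'
from h import *
togo(.499,-.003,.026)
im,d=snapshot('side'); cv2.imwrite('pics/s1.png',im[:,:,::-1])
E
```

```text
t 1.9 [ 0.4987 -0.0031  0.1618] R [[-0.925, 0.381, -0.002], [0.381, 0.925, -0.001], [0.001, -0.001, -1.0]] q [-0.66  0.06  0.61  1.93 -0.04  1.16  1.14] togo mm [ -0.4   0.4 135.8]
```

View pics/s1.png

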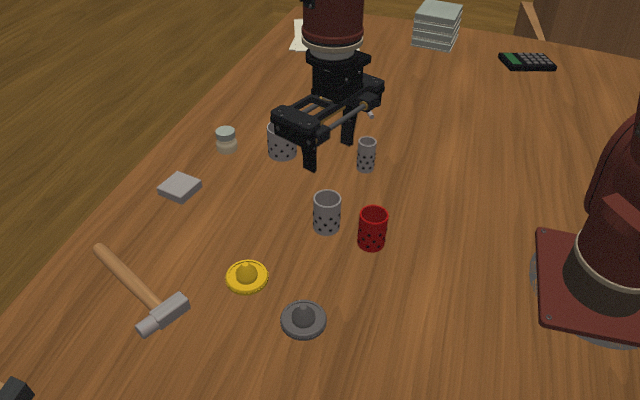

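The side view shows the fingertips at (310,170) and (349,145), above the grey flask at (327,212) and straddling it, with the path below clear. Descending and gripping.

carry_out --targets '[[[0, 0, 30], [0, 0, 0], 1], [[0, 0, 60], [0, 0, 0], 1], [[0, 0, 85], [0, 0, 0], 1], [[0, 0, 105], [0, 0, 0], 1], [[0, 0, 120], [0, 0, 0], 1], [[0, 0, 130], [0, 0, 0], 1], [[0, 0, 135], [0, 0, 0], 1], [[0, 0, 135], [0, 0, 0], 1]]'

```text
clock: 2.75
ee_pos: [0.4994, -0.0019, 0.0277]
tcp_rot: [-0.606, -3.083, -0.0]
ft_force: [0.8, -0.1, -0.5]
width: 0.0871
gripper_force: 0.0
```

carry_out --targets '[[[0, 0, 0], [0, 0, 0], 0.5], [[0, 0, 0], [0, 0, 0], 0.3], [[0, 0, 0], [0, 0, 0], 0.2], [[0, 0, 0], [0, 0, 0], 0.1], [[0, 0, 0], [0, 0, 0], 0], [[0, 0, 0], [0, 0, 0], -0.2], [[0, 0, 0], [0, 0, 0], -0.5], [[0, 0, 0], [0, 0, 0], -0.5]]' --newtons 20

```text
clock: 3.55
ee_pos: [0.4993, -0.0027, 0.0277]
tcp_rot: [0.607, 3.082, -0.0]
ft_force: [-1.4, -1.3, 3.6]
width: 0.0494
gripper_force: 20.0
```

Width is 49.4 mm and grip 20 N, which matches the 50 mm flask. Lifting 80 mm, then checking.

carry_out --targets '[[[0, 0, -10], [0, 0, 0], -0.5], [[0, 0, -25], [0, 0, 0], -0.5], [[0, 0, -40], [0, 0, 0], -0.5], [[0, 0, -55], [0, 0, 0], -0.5], [[0, 0, -70], [0, 0, 0], -0.5], [[0, 0, -80], [0, 0, 0], -0.5], [[0, 0, -80], [0, 0, 0], -0.5]]'

```text
clock: 4.25
ee_pos: [0.5001, -0.0023, 0.1089]
tcp_rot: [0.606, 3.081, 0.002]
ft_force: [-0.2, -0.3, -3.4]
width: 0.0498
gripper_force: 20.0
```

Run:
```python
from h import *
togo(.474,.210,.1077)
im,d=snapshot('side'); cv2.imwrite('pics/s2.png',im[:,:,::-1])
```

```text
t 4.25 [ 0.5001 -0.0023  0.1089] R [[-0.925, 0.379, 0.002], [0.379, 0.925, 0.001], [-0.002, 0.002, -1.0]] q [-0.65  0.13  0.61  1.99 -0.09  1.05  1.18] togo mm [104.6 186.6   1.3]
```

View pics/s2.png

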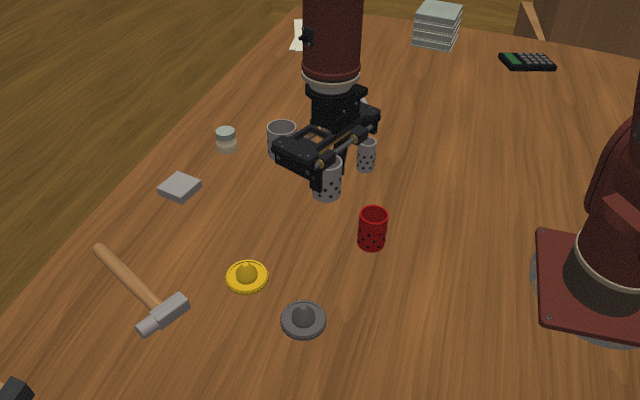

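The flask hangs upright between the fingers at (327,180), and the other flasks are undisturbed. Carrying it over the base.

carry_out --targets '[[[9, 17, 0], [0, 0, 0], -0.5], [[25, 45, 0], [0, 0, 0], -0.5], [[42, 75, 0], [0, 0, 0], -0.5], [[58, 105, 0], [0, 0, 0], -0.5], [[75, 135, 0], [0, 0, 0], -0.5], [[90, 162, 0], [0, 0, 0], -0.5], [[100, 180, 0], [0, 0, 0], -0.5], [[104, 187, 0], [0, 0, 0], -0.5]]'

```text
clock: 5.1
ee_pos: [0.4728, 0.2121, 0.1065]
tcp_rot: [-0.602, -3.082, 0.001]
ft_force: [-0.2, -1.4, -2.0]
width: 0.05
gripper_force: 20.0
```

carry_out --targets '[[[0, 0, 10], [0, 0, 0], -0.5], [[0, 0, 20], [0, 0, 0], -0.5], [[0, 0, 30], [0, 0, 0], -0.5], [[0, 0, 35], [0, 0, 0], -0.5], [[0, 0, 35], [0, 0, 0], -0.5], [[0, 0, 35], [0, 0, 0], -0.5]]'

```text
clock: 5.7
ee_pos: [0.4741, 0.2096, 0.0726]
tcp_rot: [0.608, 3.082, -0.0]
ft_force: [-0.2, -0.2, -1.9]
width: 0.0498
gripper_force: 20.0
```

Run:
```python
from h import *
togo(.474,.210,.034)
im,d=snapshot('side'); np.savez('s3.npz',im=im,d=d)
cv2.imwrite('pics/s3.png',cv2.resize(im[210:350,220:400,::-1],None,fx=4,fy=4,interpolation=cv2.INTER_CUBIC))
```

```text
t 5.7 [0.4741 0.2096 0.0726] R [[-0.925, 0.38, -0.0], [0.38, 0.925, -0.0], [-0.0, -0.0, -1.0]] q [-0.9   0.21  0.44  1.97 -0.11  0.98  0.78] togo mm [ 0.3  0.3 38.6]
```

View pics/s3.png

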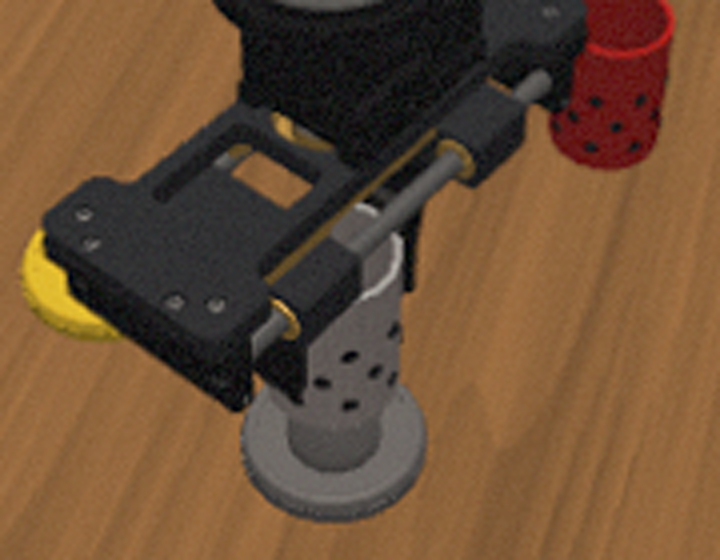

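The side crop shows the flask (bottom about (340,410)) centred over the boss at (335,440), with a centre offset of only a few crop pixels. Lowering gently.

carry_out --targets '[[[0, 0, 6], [0, 0, 0], -0.5], [[0, 0, 12], [0, 0, 0], -0.5], [[0, 0, 17], [0, 0, 0], -0.5], [[0, 0, 22], [0, 0, 0], -0.5], [[0, 0, 25], [0, 0, 0], -0.5], [[0, 0, 25], [0, 0, 0], -0.5]]'

```text
clock: 6.35
ee_pos: [0.4737, 0.2098, 0.047]
tcp_rot: [-0.607, -3.082, 0.001]
ft_force: [0.2, 1.0, -1.8]
width: 0.0493
gripper_force: 20.0
```

No contact so far; the flask bottom is at about 20 mm.

carry_out --targets '[[[0, 0, 3], [0, 0, 0], -0.5], [[0, 0, 6], [0, 0, 0], -0.5], [[0, 0, 8], [0, 0, 0], -0.5], [[0, 0, 10], [0, 0, 0], -0.5], [[0, 0, 10], [0, 0, 0], -0.5]]'

```text
clock: 6.85
ee_pos: [0.4738, 0.2099, 0.0373]
tcp_rot: [-0.607, -3.082, 0.001]
ft_force: [-0.9, 0.3, -2.1]
width: 0.0491
gripper_force: 20.0
```

carry_out --targets '[[[0, 0, 1.5], [0, 0, 0], -0.5], [[0, 0, 3], [0, 0, 0], -0.5], [[0, 0, 3], [0, 0, 0], -0.5]]'

```text
clock: 7.15
ee_pos: [0.4738, 0.2099, 0.0344]
tcp_rot: [-0.607, -3.082, 0.0]
ft_force: [0.3, -0.0, -2.2]
width: 0.0498
gripper_force: 20.0
```

Still hanging freely, well inside the rim. Easing the fingers open, which drops it about 1 mm, then rising.

carry_out --targets '[[[0, 0, 0.5], [0, 0, 0], 0.2], [[0, 0, 0.5], [0, 0, 0], 0.25], [[0, 0, 0.5], [0, 0, 0], 0.4], [[0, 0, 0.5], [0, 0, 0], 0.6], [[0, 0, 0.5], [0, 0, 0], 0.8], [[0, 0, 0.5], [0, 0, 0], 0.8], [[0, 0, 0.5], [0, 0, 0], 0.8]]'

```text
clock: 7.85
ee_pos: [0.474, 0.2099, 0.0341]
tcp_rot: [0.607, 3.082, -0.0]
ft_force: [0.2, 0.4, -0.7]
width: 0.077
gripper_force: 0.0
```

carry_out --targets '[[[0, 0, -10], [0, 0, 0], 0.8], [[0, 0, -25], [0, 0, 0], 0.8], [[0, 0, -45], [0, 0, 0], 0.8], [[0, 0, -70], [0, 0, 0], 0.8], [[0, 0, -100], [0, 0, 0], 0.8], [[0, 0, -130], [0, 0, 0], 0.8], [[0, 0, -150], [0, 0, 0], 0.8], [[0, 0, -150], [0, 0, 0], 0.8]]'

```text
clock: 8.65
ee_pos: [0.4756, 0.2106, 0.1878]
tcp_rot: [0.607, 3.079, 0.007]
ft_force: [0.2, 0.4, -0.1]
width: 0.0781
gripper_force: 0.0
```

Run:
```python
from h import *
togo(.474,.210,.2)
im,d=snapshot('side'); P=cloud('side',d)
W=P[230:350,230:380].reshape(-1,3); m=(np.hypot(W[:,0]-.474,W[:,1]-.21)<.04)&(W[:,2]<.1); print(np.percentile(W[m,2],[50,90,99]))
cv2.imwrite('pics/s4.png',cv2.resize(im[190:350,220:420,::-1],None,fx=3.5,fy=3.5,interpolation=cv2.INTER_CUBIC))
```

```text
t 8.65 [0.4756 0.2106 0.1878] R [[-0.925, 0.379, 0.004], [0.379, 0.925, 0.003], [-0.003, 0.005, -1.0]] q [-0.93  0.08  0.45  1.85 -0.04  1.21  0.72] togo mm [  1.2  -1.1 -12.3]
[0.03256536 0.07245465 0.07716134]
```

View pics/s4.png

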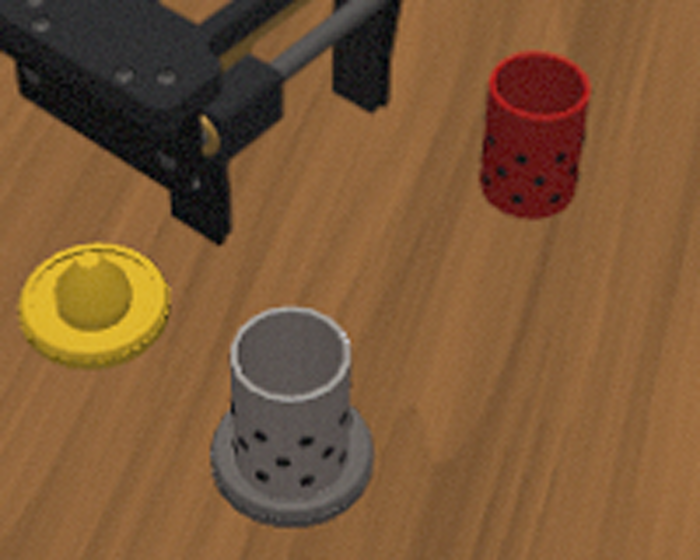

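The flask stands upright at (290,400) within the base's rim at (292,465). Its top is at about 76 mm, so it is fully seated, and the gripper is clear.

```bash
python3 -c "
from bench import arm; print(arm.job_done())"
```

```text
the job is handed in; nothing more can be done
None
```

The 50 mm flask stands upright and released on the grey sprue base, inside the rim with its top at about 76 mm, which means it is fully down; the other two flasks were not touched, and the job is handed in.

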